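# Turn the bowl's lid over against the chopping board and close the bowl

### The arm

A 7-joint arm with a two-finger parallel gripper is mounted at the origin on a cart in front of the work surface, level with it; the furniture and walls round the work are solid. World frame = base frame: x ahead of the robot, y to its left, z up, the work surface at z = 0. Lengths are in m, angles in rad, forces in N, time in s.
With the tool pointing down it reaches from about 0.4 to 0.85 m from the base axis. Payload 4.5 kg.
Tool frame: the origin (TCP) lies midway between the tips of the shut fingers; the grasp point (between the pads) lies 19 mm behind it; z points along the fingers, y is the line along which they close (so a half turn about z gives the same grasp; the last joint's range is limited). The gripper opens to 88 mm and grips with 3 to 60 N. Pads are 18 mm wide; open, the fingers measure 123 mm over their backs; the gripper's body (75 mm by 187 mm) begins 45 mm behind the grasp point.
Start: joints at [1.22, 0.689, -0.195, 1.565, 0.157, 0.902, -0.215], TCP at [0.235, -0.579, 0.239] pointing down, gripper open.
Joint ranges: [-3.01, 3.01], [-0.46, 2.08], [-1.47, 1.51], [0.13, 2.56], [-1, 4.14], [0.04, 2.09], [-2.66, 2.66]. Speed limits (rad/s): [2.57, 2.57, 3.14, 3.14, 3.14, 3.14, 3.14].

### API

Orientations are given as a unit quaternion [x, y, z, w].
In Python, from plant import r gives the robot as it stands.
- The arm moves only by the tool carry_out, never from a script. Its argument "plan" is a list of rows, each an object with "rot": the turn, a rotation vector about the tool's x, y, z in rad, a list of three; "xyz": the shift along the tool's x, y, z in m, a list of three; "grip": the closure in counts, from 0 (fully open) to 255 (shut). In form: [{"rot": [wx, wy, wz], "xyz": [dx, dy, dz], "grip": grip}, ...]. A call has 1 to 8 rows; each row is the pose to reach, as a shift and turn from the pose commanded when the call began, along the tool's axes at that moment; what a row does not reach only later rows make up. A row lasts 1/12 s, in which the tool goes at most 41.7 mm and 7.16 degrees, less where a joint would pass 70% of its speed; a pose out of reach is approached as far as the arm can. A call with a gripper value outside its range is refused whole. The fingers move at their own pace and stop on an object; "squeeze" is the grip in N (left out, the last holds). Time passes only in rows, so rows that repeat a pose let the fingers close. It gives the time, the measured TCP pose, the force, the opening and the grip force at its end, in the units of the state.
- r.get_state(): the state, without advancing time (a new reading comes with each control period).
- r.snapshot(name): name is "scene" or "top" or "wrist"; returns the picture (420x560x3 uint8, red, green, blue); there is no depth.
- r.camera_params(name): a dict with "fx", "fy", "cx", "cy" (pixels), "position" and "attitude" of the camera in the world; the wrist camera has in their place "hand_eye" (4x4, takes a point from camera to tool coordinates, whose origin is the TCP and whose axes are the flange's). Camera axes: x right, y down, z forward; pixel columns grow to the right and rows downward; lengths in m; the calibration is good to about 2 mm. The wrist camera is an equidistant fisheye: a pixel r from the principal point sees the ray r / f radians off the axis. A picture is of the moment at which its call begins: read the wrist's pose just before it. camera_params takes no time and is no camera call.
- r.finish_job(): hands the job in; it is judged then, once.
The state is a dict: "clock": time; "q": joint angles; "qd": joint speeds; "joint_torque": joint torques, N m; "tool_pos": TCP position; "eef_rot": TCP orientation; "contact_force": force on the tool from outside, world axes, zero at the start; "moment": the same for the moment, N m; "opening": opening from 0.0 (shut) to 1.0 (fully open); "finger_force": force on a finger pad.
Only numpy, scipy, OpenCV 4.12 (cv2) and the standard library are available. Lean on these libraries where they do the work, as an engineer would, in place of code of your own. Each camera call takes 0.05 s, during which the arm holds its last target. There are 200 camera calls.

### The job

The wooden lid of the small glass bowl lies upside down, on its knob, beside the thin chopping board. Push it up against the long edge of the board and tip it up and over, so that it comes to lie knob up on the board; then take it by the knob and put it on the bowl, fully home and level. Leave the bowl standing about where it is, and do not disturb the salt shaker and the spice jar on the board.

Things in the scene. Friction and masses are not known exactly. Their poses are not given: they have to be found in the camera images.
- lid: Wooden lid, 0.1 kg: disc 100 mm across, 9 mm thick; below it a plug 74 mm across, 6 mm deep. Origin: centre of the disc's seat (underside); z points out through the knob, whose end is at z = 33 mm. It starts upside down, resting on the knob's end and on its rim next to the board, 6 to 20 mm short of it: slopes 31 degrees, the rim away from the board (within 20 degrees of square) stands up 50 mm.
- lid_knob (a point): Centre of the lid's knob, 21 mm above the lid's origin along z. The knob is 20 x 20 mm square, its flats along the lid's x and y, and 24 mm tall (12 mm above and below this point); round its foot a flat collar, 31 mm across, 3 mm thick.
- bowl: Small pressed glass bowl, open and empty, on the worktop to the left of the lid: 96 mm across the rim, 43 mm high, flaring walls, 0.3 kg. Origin: centre of its underside, z up. With the lid fully home, the lid's origin is 43 mm above this point; the plug has about 3 mm of play all round.
- board: Thin wooden chopping board lying flat at the right of the worktop, by the hob; it stays put when pushed against. 105 mm (its x) by 321 mm (its y), 18 mm thick. Origin: centre of its underside, z up; x points to the right, away from the lid: the upright edge to push against is its left face at x = -52.5 mm, along y. The lid lies beside it, at y from -85 to 0 mm; the landing place there is clear.
- spice: Spice jar, glass with a green lid, 46 mm in diameter, 106 mm tall, on the far end of the board. Origin: centre of its underside.
- salt: Salt shaker, 44 mm in diameter, 90 mm tall, on the far end of the board. Origin: centre of its underside.

How it is judged:
By the outcome, as a careful person would: the job done as asked, in the order asked, and still so for the second after the job is handed in, with the robot touching nothing.
It also fails if it takes over 48 s, if anything falls off the work surface, if the arm or the gripper's body presses on something with over 40 N, if the wrist force passes 120 N, or if a joint passes its speed limit or range.

## Working session

There is one attempt and no reset: what is moved stays moved. The work goes in short steps, Python scripts to look and compute and a tool call to move; the robot and the scene stay as the last step left them, time stands still between calls to the robot, and variables do not carry over. Pictures are saved under pics/ and viewed, at most 10 in all, crops included, and the job is handed in when it is done.

Besides the shell and the picture viewer there is one more tool, called after ">>>" as a command line: name --argument value ..., lists and objects as JSON in quotes. carry_out: Moves the arm, as the interface text tells. Its arguments: {"type":"object","properties":{"plan":{"type":"array"},"squeeze":{"type":"number"}},"required":["plan"]}

```bash
ls; mkdir -p pics; python3 - <<'E'
from plant import r
import cv2
s=r.get_state();print({k:(s[k]) for k in s})
for n in("scene","top","wrist"):
    print(n,r.camera_params(n))
a=r.snapshot("scene");b=r.snapshot("top")
cv2.imwrite("pics/a.png",a[...,::-1]);cv2.imwrite("pics/b.png",b[...,::-1])
E
```

```text
pics
{'clock': 0.0, 'q': array([ 1.2198242 ,  0.6899735 , -0.1945122 ,  1.56633061,  0.15728323,
        0.90247809, -0.21505476]), 'qd': array([ 1.00889061e-03, -1.13497721e-03, -1.77248237e-03,  2.76583771e-05,
        8.28920690e-04,  3.39568943e-05, -2.73269625e-05]), 'joint_torque': array([ 9.78936223e-04, -5.27567053e+01, -1.26675099e+00, -1.53430206e+01,
       -5.27120847e-02,  6.62941879e-03,  2.01671919e-04]), 'tool_pos': array([ 0.2343178 , -0.57874414,  0.23792009]), 'eef_rot': array([ 9.81539302e-01,  1.91258435e-01, -2.28959418e-04, -8.70506408e-04]), 'contact_force': array([-0.3688819 ,  0.29315965,  0.2997322 ]), 'moment': array([-0.01076668,  0.01019115,  0.04212185]), 'finger_force': 0.0, 'opening': 0.9982594941511885}
scene {'fx': 400.06579009845944, 'fy': 400.06579009845944, 'cx': 280.5058905938104, 'cy': 214.23340763125725, 'position': array([-0.00296815,  0.32572345,  0.55474926]), 'attitude': array([-0.43167244,  0.78003455, -0.40096392,  0.21079123])}
top {'fx': 493.35953643140556, 'fy': 493.35953643140556, 'cx': 287.54066336339827, 'cy': 211.56800688458827, 'position': array([ 0.50196317, -0.042481  ,  0.89945493]), 'attitude': array([-0.70215809,  0.7111811 , -0.02526011,  0.02360891])}
wrist {'fx': 325.19226210127806, 'fy': 325.19226210127806, 'cx': 283.38078525264126, 'cy': 211.12622851960188, 'hand_eye': array([[ 8.92330678e-05, -9.59470869e-01, -2.81807812e-01,
         7.29799642e-02],
       [ 9.99999989e-01,  5.32992711e-05,  1.35177122e-04,
         4.96857920e-04],
       [-1.14678360e-04, -2.81807821e-01,  9.59470864e-01,
        -1.47296700e-01],
       [ 0.00000000e+00,  0.00000000e+00,  0.00000000e+00,
         1.00000000e+00]])}
```

View pics/a.png

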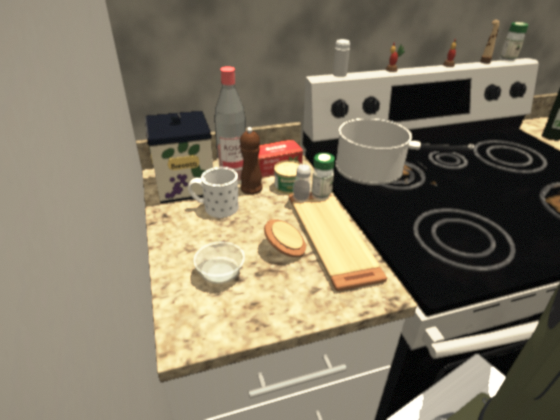

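View pics/b.png

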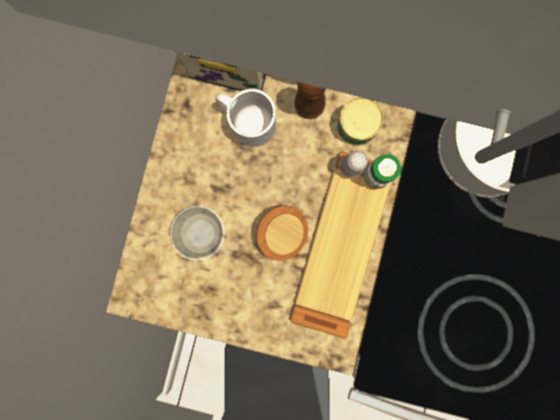

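The top view shows the bowl at about (197,234), the tilted lid at about (283,232), the board from (345,165) to (320,330), and the shakers at its far end. I'll enlarge that area.

```bash
cat > h.py <<'E'
import numpy as np
from scipy.spatial.transform import Rotation as R
from plant import r
def pix2w(n,u,v,z):
    p=r.camera_params(n)
    d=R.from_quat(p["attitude"]).apply([(u-p["cx"])/p["fx"],(v-p["cy"])/p["fy"],1.])
    c=np.array(p["position"]); return c+d*(z-c[2])/d[2]
def w2pix(n,X):
    p=r.camera_params(n)
    c=(np.atleast_2d(X)-p["position"])@R.from_quat(p["attitude"]).as_matrix()
    return np.c_[p["cx"]+p["fx"]*c[:,0]/c[:,2],p["cy"]+p["fy"]*c[:,1]/c[:,2]]
E
python3 - <<'E'
from h import *
import cv2
b=cv2.imread("pics/b.png")[150:345,160:410]
cv2.imwrite("pics/b2.png",cv2.resize(b,None,fx=3,fy=3,interpolation=cv2.INTER_CUBIC))
for u,v in((197,234),(283,232),(345,165),(320,330)):print(u,v,pix2w("top",u,v,0.02).round(3))
E
```

```text
197 234 [0.525 0.117 0.02 ]
283 232 [ 0.526 -0.036  0.02 ]
345 165 [ 0.645 -0.149  0.02 ]
320 330 [ 0.353 -0.099  0.02 ]
```

View pics/b2.png

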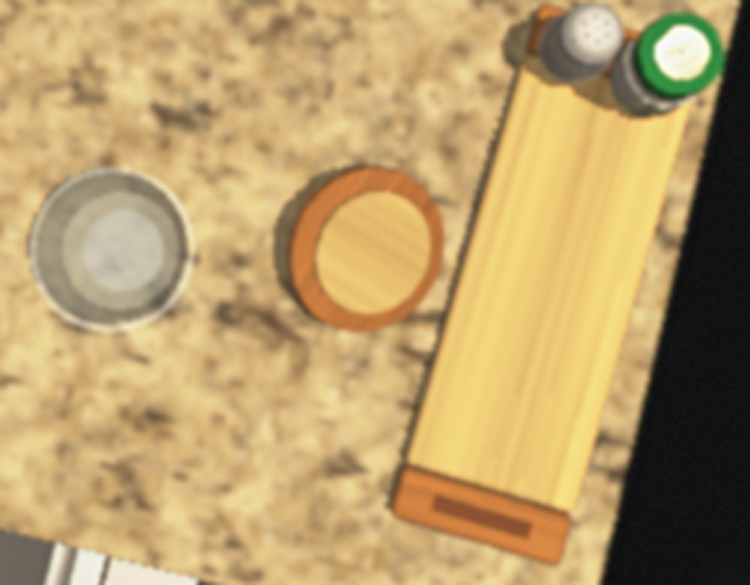

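The enlarged crop gives the board's left edge from about (520,70) to (410,465), the lid's disc box as x 291..443 and y 167..331, the plug box as x 315..432 and y 190..315, and the bowl rim as x 30..192 and y 168..330. I'll fit these.

```bash
python3 - <<'E'
from h import *
from scipy.optimize import least_squares
c=lambda u,v:(160+u/3,150+v/3)
P=[pix2w("top",*c(u,v),.018) for u,v in((520,70),(408,465),(392,512),(560,565),(690,105))]
print(np.round(P,4))
e=(P[0]-P[1]);e/=np.linalg.norm(e);n=np.array([e[1],-e[0],0]);print("e",e,"n",n, "edge yaw deg",np.degrees(np.arctan2(e[1],e[0])))
print("width",(P[3]-P[2])@n,(P[4]-P[1])@n)
b=[pix2w("top",*c(u,v),.043) for u,v in((30,249),(192,249),(111,168),(111,330))]
bowl=np.mean(b,0);print("bowl",bowl,np.linalg.norm(b[0]-b[1]),np.linalg.norm(b[2]-b[3]))
t=np.linspace(0,2*np.pi,120)
def rot(az):
    # columns: lid u axis (toward board), v , z ; world
    d=np.array([np.cos(az),np.sin(az),0]);s=np.array([0,0,1.])
    u=d*.858-s*.515; z=-.515*d-.857*s
    return u,np.cross(z,u),z
def ring(p,rad,zz):
    u,v,z=rot(p[2]);return np.array([p[0],p[1],.0335])+rad*np.cos(t)[:,None]*u+rad*np.sin(t)[:,None]*v+zz*z
def bb(X):
    q=w2pix("top",X);return np.r_[q.min(0),q.max(0)]
box=lambda a,b,cc,d:np.r_[c(a,cc),c(b,d)]
def res(p):
    return np.r_[bb(np.r_[ring(p,.05,0),ring(p,.05,.009)])-box(291,443,167,331),bb(ring(p,.037,-.006))-box(315,432,190,315)]
a0=np.arctan2(n[1],n[0])
for d in(-.3,0,.3):
    s=least_squares(res,[.525,-.035,a0+d],x_scale=[.01,.01,.1]);p=s.x
    print(p,s.cost,"dev from normal deg",np.degrees(p[2]-a0),"board-normal coord of origin rel edge",(p[:2]-P[1][:2])@n[:2],"along edge from near corner",(p[:2]-P[2][:2])@e[:2])
s=r.get_state();print(R.from_quat(s["eef_rot"]).as_matrix().round(3))
E
```

```text
[[ 0.6309 -0.1283  0.018 ]
 [ 0.3972 -0.0578  0.018 ]
 [ 0.37   -0.048   0.018 ]
 [ 0.338  -0.1461  0.018 ]
 [ 0.6085 -0.2298  0.018 ]]
e [ 0.95736706 -0.28887422  0.        ] n [-0.28887422 -0.95736706  0.        ] edge yaw deg -16.790569463970858
width 0.10320194921507841 0.10365794957372063
bowl [0.5260736  0.11262535 0.043     ] 0.09362011176517968 0.09360396297856292
[ 0.52324841 -0.03763609 -2.06222134] 2.9959685219970367 dev from normal deg -11.366009689144715 board-normal coord of origin rel edge -0.05566862088156639 along edge from near corner 0.1437111010285503
[ 0.52324841 -0.03763622 -2.0622213 ] 2.9959685171373858 dev from normal deg -11.36600752002553 board-normal coord of origin rel edge -0.055668492927700174 along edge from near corner 0.1437111454521906
[ 0.52324841 -0.0376362  -2.06222128] 2.9959685291113867 dev from normal deg -11.366006065419278 board-normal coord of origin rel edge -0.055668509016871655 along edge from near corner 0.14371113693256818
[[ 0.927  0.375 -0.001]
 [ 0.375 -0.927  0.001]
 [-0.    -0.002 -1.   ]]
```

```bash
cat >> h.py <<'E'
e=np.array([.957,-.289,0]);n=np.array([-.289,-.957,0]);P1=np.array([.3972,-.0578,0])
def B(s,d,z): return P1+e*s+n*d+[0,0,z]   # along edge, across (right +), height
def go(pos,yaw):
    s=r.get_state();M=R.from_quat(s["eef_rot"])
    T=R.from_euler("z",yaw)*R.from_matrix(np.diag([1.,-1,-1]))
    print("xyz",M.inv().apply(np.array(pos)-s["tool_pos"]).round(4),"rot",(M.inv()*T).as_rotvec().round(3),"t",round(s["clock"],2))
E
python3 - <<'E'
from h import *
go(B(.117,-.125,.13),np.radians(73.2))
E
```

```text
xyz [ 0.516  -0.4455  0.1087] rot [-0.002 -0.001 -0.893] t 0.1
```

>>> carry_out --plan '[{"xyz":[0.516,-0.446,0.02],"rot":[-0.002,-0.001,-0.893],"grip":168},{"xyz":[0.516,-0.446,0.02],"rot":[-0.002,-0.001,-0.893],"grip":168},{"xyz":[0.516,-0.446,0.02],"rot":[-0.002,-0.001,-0.893],"grip":168},{"xyz":[0.516,-0.446,0.02],"rot":[-0.002,-0.001,-0.893],"grip":168},{"xyz":[0.516,-0.446,0.02],"rot":[-0.002,-0.001,-0.893],"grip":168},{"xyz":[0.516,-0.446,0.02],"rot":[-0.002,-0.001,-0.893],"grip":168},{"xyz":[0.516,-0.446,0.02],"rot":[-0.002,-0.001,-0.893],"grip":168},{"xyz":[0.516,-0.446,0.02],"rot":[-0.002,-0.001,-0.893],"grip":168}]'

```text
clock: 0.77
tool_pos: [0.3866, -0.2809, 0.2287]
eef_rot: [0.801, 0.598, -0.0, 0.001]
contact_force: [1.4, -1.0, -0.3]
opening: 0.422
finger_force: 0.0
```

```bash
python3 - <<'E'
from h import *
print(r.get_state()["tool_pos"]);go(B(.117,-.125,.13),np.radians(73.2))
E
```

```text
[ 0.38659557 -0.28094509  0.22872836]
xyz [0.3415 0.0643 0.0983] rot [0.001 0.001 0.005] t 0.77
```

>>> carry_out --plan '[{"xyz":[0.342,0.064,0.03],"rot":[0,0,0.004],"grip":168},{"xyz":[0.342,0.064,0.03],"rot":[0,0,0.004],"grip":168},{"xyz":[0.342,0.064,0.03],"rot":[0,0,0.004],"grip":168},{"xyz":[0.342,0.064,0.03],"rot":[0,0,0.004],"grip":168},{"xyz":[0.342,0.064,0.03],"rot":[0,0,0.004],"grip":168},{"xyz":[0.342,0.064,0.03],"rot":[0,0,0.004],"grip":168},{"xyz":[0.342,0.064,0.03],"rot":[0,0,0.004],"grip":168},{"xyz":[0.342,0.064,0.03],"rot":[0,0,0.004],"grip":168}]'

```text
clock: 1.43
tool_pos: [0.5396, 0.014, 0.1994]
eef_rot: [0.804, 0.595, -0.001, 0.001]
contact_force: [0.4, -0.4, -0.6]
opening: 0.339
finger_force: 0.0
```

>>> carry_out --plan '[{"xyz":[0,0,0],"rot":[0,0,0],"grip":168},{"xyz":[0,0,0],"rot":[0,0,0],"grip":168},{"xyz":[0,0,0],"rot":[0,0,0],"grip":168}]'

```text
clock: 1.68
tool_pos: [0.5386, 0.0114, 0.1994]
eef_rot: [0.804, 0.595, -0.001, 0.001]
contact_force: [0.1, -0.7, -0.4]
opening: 0.338
finger_force: 0.0
```

```bash
python3 - <<'E'
from h import *
import cv2
go(B(.117,-.125,.04),np.radians(73.2))
cv2.imwrite("pics/w1.png",r.snapshot("wrist")[...,::-1])
E
```

```text
xyz [0.0184 0.0016 0.1593] rot [ 0.     0.003 -0.004] t 1.68
```

View pics/w1.png

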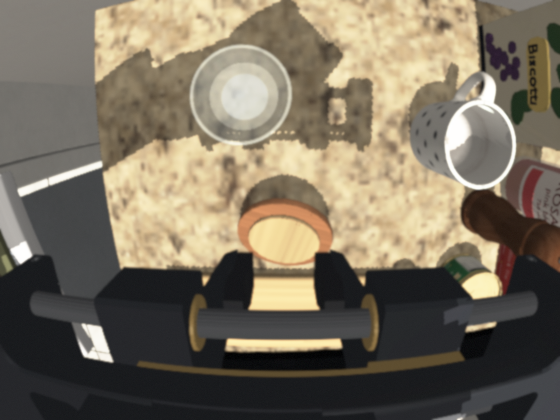

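The wrist view shows the lid's far rim at about (285,210), centred between the fingers, with the gap to the bowl at (242,95) clear. I'll back off, go down, and push.

>>> carry_out --plan '[{"xyz":[0.019,0.001,0.02],"rot":[0,0.003,-0.004],"grip":168},{"xyz":[0.019,0.001,0.06],"rot":[0,0.003,-0.004],"grip":168},{"xyz":[0.019,0.001,0.095],"rot":[0,0.003,-0.004],"grip":168},{"xyz":[0.019,0.001,0.13],"rot":[0,0.003,-0.004],"grip":168},{"xyz":[0.019,0.001,0.15],"rot":[0,0.003,-0.004],"grip":168},{"xyz":[0.019,0.001,0.159],"rot":[0,0.003,-0.004],"grip":168},{"xyz":[0.019,0.001,0.159],"rot":[0,0.003,-0.004],"grip":168},{"xyz":[0.019,0.001,0.159],"rot":[0,0.003,-0.004],"grip":168}]'

```text
clock: 2.4
tool_pos: [0.5461, 0.0285, 0.0414]
eef_rot: [0.803, 0.596, 0.001, 0.0]
contact_force: [0.4, -0.0, 0.8]
opening: 0.341
finger_force: 0.0
```

```bash
python3 - <<'E'
from h import *
import cv2
print(r.get_state()["tool_pos"],B(.117,-.125,.04))
a=r.snapshot("scene")[180:320,160:400]
cv2.imwrite("pics/s1.png",cv2.resize(a,None,fx=3,fy=3)[...,::-1])
E
```

```text
[0.54611915 0.0284879  0.04139057] [0.545294 0.028012 0.04    ]
```

View pics/s1.png

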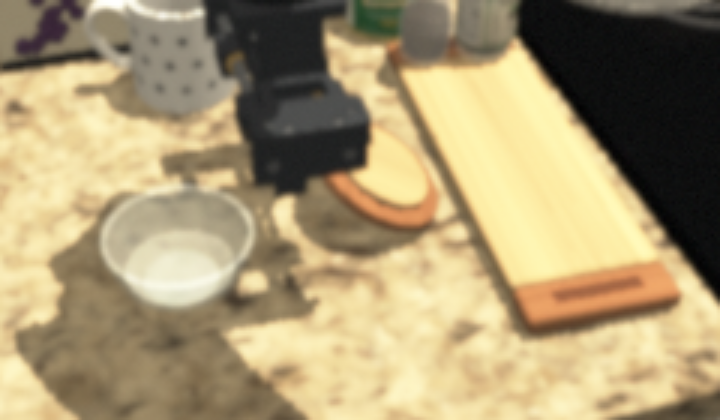

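The scene view shows the fingers at the lid's raised rim and clear of the bowl. Next I'll slide the lid to the board.

>>> carry_out --plan '[{"xyz":[-0.008,0,0],"rot":[0,0,0],"grip":168},{"xyz":[-0.014,0,0],"rot":[0,0,0],"grip":168},{"xyz":[-0.018,0,0],"rot":[0,0,0],"grip":168},{"xyz":[-0.022,0,0],"rot":[0,0,0],"grip":168},{"xyz":[-0.025,0,0],"rot":[0,0,0],"grip":168},{"xyz":[-0.028,0,0],"rot":[0,0,0],"grip":168},{"xyz":[-0.03,0,0],"rot":[0,0,0],"grip":168},{"xyz":[-0.03,0,0],"rot":[0,0,0],"grip":168}]'

```text
clock: 3.12
tool_pos: [0.5386, 0.0038, 0.0413]
eef_rot: [0.802, 0.597, 0.004, -0.001]
contact_force: [0.9, 5.8, 2.9]
opening: 0.342
finger_force: 3.0
```

```bash
python3 - <<'E'
from h import *
import cv2
s=r.get_state();print(s["tool_pos"],(s["tool_pos"]-P1)@n,s["contact_force"])
a=r.snapshot("scene")[180:320,160:400];b=r.snapshot("top")[150:345,160:410]
f=lambda i:cv2.resize(i,(400,300),interpolation=cv2.INTER_CUBIC)
cv2.imwrite("pics/s2.png",np.hstack([f(a),f(b)])[...,::-1])
E
```

```text
[0.53855897 0.00381639 0.04134554] -0.0998196273339361 [0.89986836 5.84875325 2.92464377]
```

View pics/s2.png

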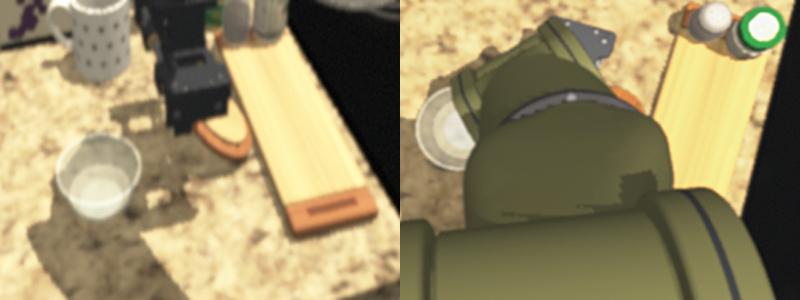

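The lid is now against the board (5.8 N). Next I'll tip it along an arc.

>>> carry_out --plan '[{"xyz":[-0.003,0,-0.004],"rot":[0,0,0],"grip":168},{"xyz":[-0.007,0,-0.008],"rot":[0,0,0],"grip":168},{"xyz":[-0.011,0,-0.012],"rot":[0,0,0],"grip":168},{"xyz":[-0.016,0,-0.016],"rot":[0,0,0],"grip":168},{"xyz":[-0.021,0,-0.02],"rot":[0,0,0],"grip":168},{"xyz":[-0.026,0,-0.024],"rot":[0,0,0],"grip":168},{"xyz":[-0.036,0,-0.03],"rot":[0,0,0],"grip":168},{"xyz":[-0.036,0,-0.03],"rot":[0,0,0],"grip":168}]'

```text
clock: 3.88
tool_pos: [0.5256, -0.0373, 0.0713]
eef_rot: [0.804, 0.595, -0.001, 0.001]
contact_force: [0.2, -0.9, 1.1]
opening: 0.342
finger_force: 0.2
```

```bash
python3 - <<'E'
from h import *
import cv2
s=r.get_state();print(s["tool_pos"],(s["tool_pos"]-P1)@n,s["contact_force"])
a=r.snapshot("scene")[180:320,160:400];b=r.snapshot("wrist")
cv2.imwrite("pics/s3.png",np.hstack([cv2.resize(a,(400,300)),cv2.resize(b,(400,300))])[...,::-1])
E
```

```text
[ 0.52558573 -0.03728041  0.07127791] -0.056740721367443195 [ 0.23389141 -0.94373729  1.11377887]
```

View pics/s3.png

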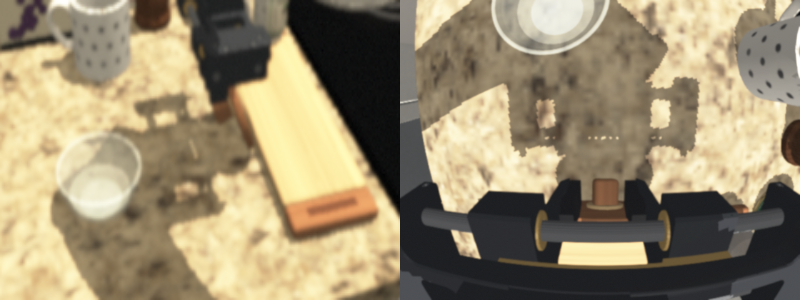

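It is tipping squarely: the knob is visible at (605,195) in the wrist half, centred between the fingers. I'll continue over the top.

>>> carry_out --plan '[{"xyz":[-0.008,0,-0.005],"rot":[0,0,0],"grip":168},{"xyz":[-0.018,0,-0.01],"rot":[0,0,0],"grip":168},{"xyz":[-0.028,0,-0.013],"rot":[0,0,0],"grip":168},{"xyz":[-0.038,0,-0.015],"rot":[0,0,0],"grip":168},{"xyz":[-0.048,0,-0.016],"rot":[0,0,0],"grip":168},{"xyz":[-0.056,0,-0.017],"rot":[0,0,0],"grip":168},{"xyz":[-0.064,0,-0.018],"rot":[0,0,0],"grip":168},{"xyz":[-0.07,0,-0.018],"rot":[0,0,0],"grip":168}]'

```text
clock: 4.65
tool_pos: [0.5061, -0.102, 0.0887]
eef_rot: [0.803, 0.596, 0.001, 0.0]
contact_force: [-0.3, 0.3, -1.1]
opening: 0.342
finger_force: 0.0
```

```bash
python3 - <<'E'
from h import *
import cv2
s=r.get_state();print(s["tool_pos"],(s["tool_pos"]-P1)@n,s["contact_force"])
a=r.snapshot("scene")[180:320,160:400];b=r.snapshot("wrist")
cv2.imwrite("pics/s4.png",np.hstack([cv2.resize(a,(400,300)),cv2.resize(b,(400,300))])[...,::-1])
E
```

```text
[ 0.50610247 -0.10197178  0.08872269] 0.01079958056558395 [-0.28127541  0.28096797 -1.08567131]
```

View pics/s4.png

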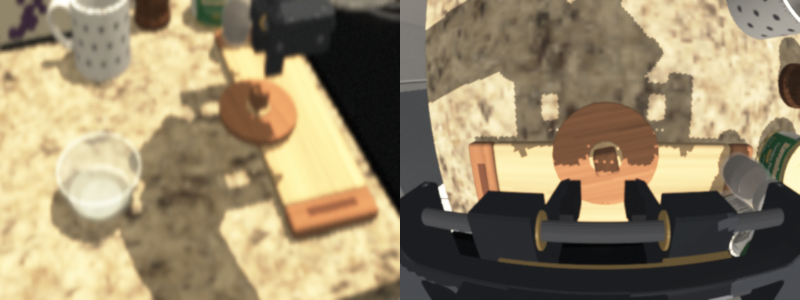

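The lid lies knob up on the board, with the knob at about (606,155) in the wrist half. I'll rise, open the gripper and look.

>>> carry_out --plan '[{"xyz":[0,0,-0.03],"rot":[0,0,0],"grip":60},{"xyz":[0,0,-0.06],"rot":[0,0,0],"grip":60},{"xyz":[0,0,-0.07],"rot":[0,0,0],"grip":60},{"xyz":[0,0,-0.07],"rot":[0,0,0],"grip":60},{"xyz":[0,0,-0.07],"rot":[0,0,0],"grip":60},{"xyz":[0,0,-0.07],"rot":[0,0,0],"grip":60},{"xyz":[0,0,-0.07],"rot":[0,0,0],"grip":60}]'

```text
clock: 5.33
tool_pos: [0.5055, -0.1005, 0.1573]
eef_rot: [0.803, 0.597, -0.0, -0.001]
contact_force: [-0.1, -0.2, 0.5]
opening: 0.761
finger_force: 0.0
```

```bash
cat >> h.py <<'E'
def wr2w(u,v,z,s):
    p=r.camera_params("wrist");H=p["hand_eye"]
    x=(u-p["cx"])/p["fx"];y=(v-p["cy"])/p["fy"];t=np.hypot(x,y);k=np.sin(t)/max(t,1e-9)
    M=R.from_quat(s["eef_rot"])
    d=M.apply(H[:3,:3]@[x*k,y*k,np.cos(t)]);c=M.apply(H[:3,3])+s["tool_pos"]
    return c+d*(z-c[2])/d[2]
E
python3 - <<'E'
from h import *
import cv2,json
s=r.get_state();b=r.snapshot("wrist")
json.dump({k:list(s[k]) for k in("tool_pos","eef_rot")},open("s5.json","w"))
cv2.imwrite("pics/w5f.png",b[...,::-1])
cv2.imwrite("pics/w5.png",cv2.resize(b[120:270,190:390],None,fx=4,fy=4,interpolation=cv2.INTER_CUBIC)[...,::-1])
E
```

```text
(no output)
```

View pics/w5.png

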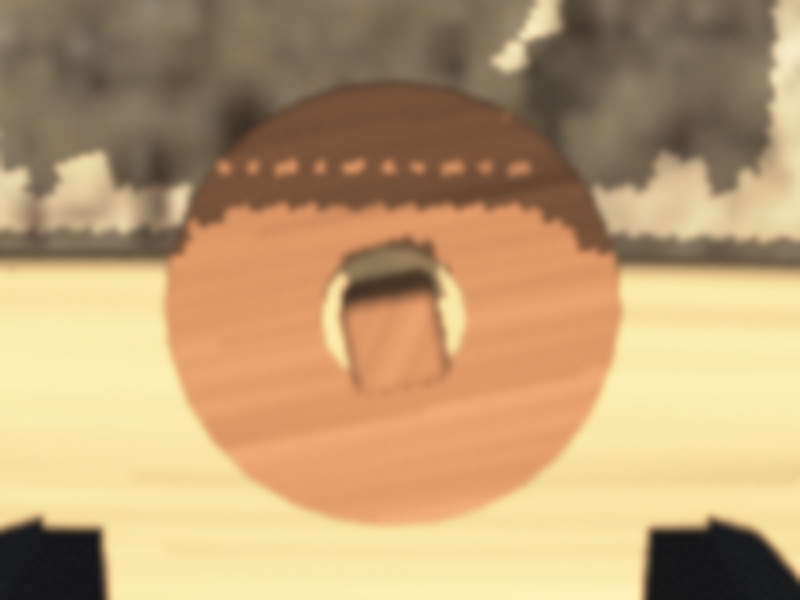

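The knob's top-face corners in the crop are about (343,302), (438,289), (450,376) and (357,392). The disc spans x 165..622 and y 80..525.

```bash
python3 - <<'E'
from h import *
import json
s=json.load(open("s5.json"));W=lambda u,v,z:wr2w(190+u/4,120+v/4,z,s)
K=np.array([W(*q,.057) for q in((343,302),(438,289),(450,376),(357,392))])
D=np.array([W(*q,.033) for q in((165,303),(622,303),(393,80),(393,525))])
print("knob",K.mean(0),"disc",D.mean(0),"size",np.linalg.norm(np.diff(K,axis=0),axis=1),np.linalg.norm(D[0]-D[1]),np.linalg.norm(D[2]-D[3]))
v=K[1]-K[0]+K[2]-K[3];w=K[3]-K[0]+K[2]-K[1]
M=R.from_quat(s["eef_rot"])
print("edge dirs in tool",M.inv().apply(v),M.inv().apply(w))
c=(K.mean(0)+D.mean(0))/2; print("in board frame",(c-P1)@e,(c-P1)@n)
yaw=lambda d:np.degrees(np.arctan2(*M.inv().apply(d)[[1,0]]))
print(yaw(v),yaw(w))
E
```

```text
knob [ 0.51177764 -0.09736273  0.057     ] disc [ 0.51170655 -0.09650451  0.033     ] size [0.01876551 0.01796115 0.01882981] 0.09920946928095296 0.09955044039499392
edge dirs in tool [ 5.96552829e-03  3.71121638e-02 -4.25814340e-05] [-3.62477291e-02  5.31008502e-03 -3.11470762e-05]
in board frame 0.12092640413198824 0.004348208707826533
80.86820808619038 171.66577761891136
```

```bash
python3 - <<'E'
from h import *
s=r.get_state();M=R.from_quat(s["eef_rot"]);x=M.as_matrix()[:,0]
go([.5117,-.0971,.039],np.arctan2(x[1],x[0])+.152)
E
```

```text
xyz [0.0049 0.005  0.1184] rot [-0.001 -0.001 -0.152] t 5.38
```

>>> carry_out --plan '[{"xyz":[0.005,0.005,0.02],"rot":[-0.001,-0.001,-0.152],"grip":60},{"xyz":[0.005,0.005,0.05],"rot":[-0.001,-0.001,-0.152],"grip":60},{"xyz":[0.005,0.005,0.075],"rot":[-0.001,-0.001,-0.152],"grip":60},{"xyz":[0.005,0.005,0.095],"rot":[-0.001,-0.001,-0.152],"grip":60},{"xyz":[0.005,0.005,0.108],"rot":[-0.001,-0.001,-0.152],"grip":60},{"xyz":[0.005,0.005,0.118],"rot":[-0.001,-0.001,-0.152],"grip":60},{"xyz":[0.005,0.005,0.118],"rot":[-0.001,-0.001,-0.152],"grip":60},{"xyz":[0.005,0.005,0.118],"rot":[-0.001,-0.001,-0.152],"grip":60}]'

```text
clock: 6.05
tool_pos: [0.5125, -0.097, 0.0402]
eef_rot: [0.755, 0.656, 0.0, 0.001]
contact_force: [-0.1, -1.0, 0.3]
opening: 0.767
finger_force: 0.0
```

>>> carry_out --plan '[{"xyz":[0,0,0],"rot":[0,0,0],"grip":255},{"xyz":[0,0,0],"rot":[0,0,0],"grip":255},{"xyz":[0,0,0],"rot":[0,0,0],"grip":255},{"xyz":[0,0,0],"rot":[0,0,0],"grip":255},{"xyz":[0,0,0],"rot":[0,0,0],"grip":255},{"xyz":[0,0,0],"rot":[0,0,0],"grip":255},{"xyz":[0,0,0],"rot":[0,0,0],"grip":255},{"xyz":[0,0,0],"rot":[0,0,0],"grip":255}]' --squeeze 20

```text
clock: 6.72
tool_pos: [0.5125, -0.0972, 0.0407]
eef_rot: [0.755, 0.656, 0.0, 0.001]
contact_force: [-0.6, 0.0, 2.2]
opening: 0.227
finger_force: 19.9
```

>>> carry_out --plan '[{"xyz":[0,0,-0.01],"rot":[0,0,0],"grip":255},{"xyz":[0,0,-0.03],"rot":[0,0,0],"grip":255},{"xyz":[0,0,-0.06],"rot":[0,0,0],"grip":255},{"xyz":[0.02,0,-0.09],"rot":[0,0,0],"grip":255},{"xyz":[0.05,0,-0.11],"rot":[0,0,0],"grip":255},{"xyz":[0.08,0,-0.11],"rot":[0,0,0],"grip":255},{"xyz":[0.08,0,-0.11],"rot":[0,0,0],"grip":255},{"xyz":[0.08,0,-0.11],"rot":[0,0,0],"grip":255}]'

```text
clock: 7.38
tool_pos: [0.5242, -0.0158, 0.1517]
eef_rot: [0.754, 0.657, 0.002, 0.001]
contact_force: [-0.2, -1.1, -0.9]
opening: 0.226
finger_force: 19.9
```

```bash
python3 - <<'E'
from h import *
import cv2,json
s=r.get_state();b=r.snapshot("wrist")
json.dump({k:list(s[k]) for k in("tool_pos","eef_rot")},open("s6.json","w"))
print(s["tool_pos"],s["opening"]*88)
cv2.imwrite("pics/w6.png",b[...,::-1])
q={"tool_pos":np.array([.5386,.0114,.1994]),"eef_rot":[.804,.595,-.001,.001]}
print(np.mean([wr2w(*p,.043,q) for p in((191,95),(291,95),(241,44.5),(241,144.5))],0))
E
```

```text
[ 0.52421009 -0.01576026  0.15166395] 19.84919065410562
[0.52916336 0.11374809 0.043     ]
```

View pics/w6.png

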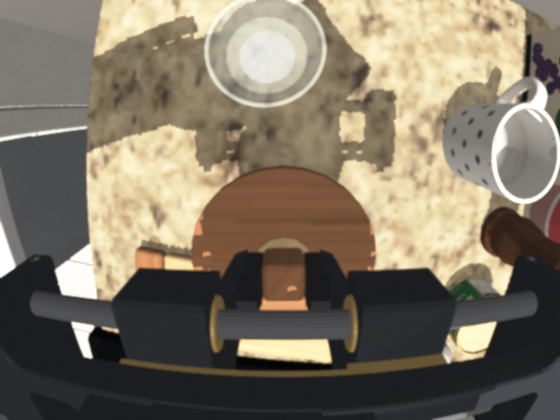

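The wrist view shows the lid held by the knob, with its disc spanning x 193..376 and its top at y 167. The bowl rim spans x 205..327, with its bottom at (266,107).

```bash
python3 - <<'E'
from h import *
import json
from scipy.optimize import least_squares
s=json.load(open("s6.json"));M=R.from_quat(s["eef_rot"]);T=np.array(s["tool_pos"])
fit=lambda A,rad:least_squares(lambda c:np.linalg.norm(A[:,:2]-c,axis=1)-rad,A[:,:2].mean(0)).x
A=np.array([wr2w(*p,.043,s) for p in((205,52),(327,48),(266,107),(220,86),(312,84))])
print("bowl",fit(A,.048))
pts=((193,245),(376,245),(283,167),(215,200),(350,197))
for dz in(-.0077,-.0167):
    L=np.array([wr2w(*p,T[2]+dz,s) for p in pts]);c=fit(L,.05)
    print("lid",dz,c,"in tool",M.inv().apply(np.r_[c,0]-[*T[:2],0])[:2],np.linalg.norm(L[:,:2]-c,axis=1))
E
```

```text
bowl [0.52917087 0.11513155]
lid -0.0077 [ 0.52491431 -0.01825712] in tool [-0.00237747  0.00103822] [0.04944958 0.04967425 0.05138548 0.0493495  0.04901498]
lid -0.0167 [ 0.52489969 -0.01872732] in tool [-0.00284526  0.00108787] [0.05159316 0.05190569 0.05049775 0.04951506 0.04905996]
```

```bash
python3 - <<'E'
from h import *
s=r.get_state();x=R.from_quat(s["eef_rot"]).as_matrix()[:,0];print(x)
go([.5275,.115,.080],np.arctan2(x[1],x[0]))
E
```

```text
[ 1.39216249e-01  9.90261753e-01 -7.04252209e-04]
xyz [ 0.1322 -0.0147  0.0709] rot [0.002 0.001 0.   ] t 7.43
```

>>> carry_out --plan '[{"xyz":[0.03,-0.004,0],"rot":[0.001,0.001,0],"grip":255},{"xyz":[0.065,-0.008,0],"rot":[0.001,0.001,0],"grip":255},{"xyz":[0.1,-0.012,0],"rot":[0.001,0.001,0],"grip":255},{"xyz":[0.12,-0.014,0.02],"rot":[0.002,0.001,0],"grip":255},{"xyz":[0.13,-0.015,0.045],"rot":[0.002,0.001,0],"grip":255},{"xyz":[0.132,-0.015,0.064],"rot":[0.002,0.001,0],"grip":255},{"xyz":[0.132,-0.015,0.071],"rot":[0.002,0.001,0],"grip":255},{"xyz":[0.132,-0.015,0.071],"rot":[0.002,0.001,0],"grip":255}]'

```text
clock: 8.1
tool_pos: [0.5263, 0.1126, 0.0778]
eef_rot: [0.756, 0.655, -0.002, -0.0]
contact_force: [1.2, -0.1, -1.6]
opening: 0.229
finger_force: 19.9
```

>>> carry_out --plan '[{"xyz":[0,0,0],"rot":[0,0,0],"grip":255},{"xyz":[0,0,0],"rot":[0,0,0],"grip":255}]'

```text
clock: 8.27
tool_pos: [0.5284, 0.1135, 0.0805]
eef_rot: [0.756, 0.655, 0.001, 0.0]
contact_force: [0.2, -0.2, -1.6]
opening: 0.226
finger_force: 19.9
```

```bash
python3 - <<'E'
from h import *
import cv2
s=r.get_state();x=R.from_quat(s["eef_rot"]).as_matrix()[:,0];print(s["tool_pos"],s["contact_force"],s["moment"],R.from_quat(s["eef_rot"]).as_matrix()[:,2])
go([.5275,.115,.064],np.arctan2(x[1],x[0]))
# bowl rim / lid seat edges in scene camera: model vs image
im=cv2.cvtColor(r.snapshot("scene"),cv2.COLOR_RGB2HSV)
u,v=w2pix("scene",[.5275,.115,.064])[0].astype(int);print(u,v)
m=((im[...,0]<14)&(im[...,1]>110)&(im[...,2]>70)).astype(np.uint8);m[:, :u-70]=0;m[:,u+70:]=0;m[:v-40]=0;m[v+40:]=0
k,l,st,c=cv2.connectedComponentsWithStats(m);i=1+st[1:,4].argmax();print("lid bbox",st[i],c[i])
t=np.linspace(0,6.28,200)
for z in(.063,.072):
    q=w2pix("scene",np.array([.5275,.115,z])+.05*np.c_[np.cos(t),np.sin(t),0*t]);print(z,q.min(0),q.max(0))
E
```

```text
[0.52841757 0.11353164 0.08046361] [ 0.23932783 -0.24381328 -1.57001656] [-0.03883838 -0.04691514 -0.03026751] [ 1.83444091e-03  5.36176164e-04 -9.99998174e-01]
xyz [ 0.0013 -0.0011  0.0165] rot [ 0.002 -0.001 -0.   ] t 8.27
217 248
lid bbox [192 233  53  32 914] [215.12691466 251.62910284]
0.063 [190.10545593 232.45155129] [244.6499316  268.20609998]
0.072 [189.53299855 228.83170482] [244.47712364 264.43898457]
```

```bash
python3 - <<'E'
from h import *
from scipy.optimize import least_squares
t=np.linspace(0,6.28,300)
def bb(x,y,z,rad):
    q=w2pix("scene",np.array([x,y,z])+rad*np.c_[np.cos(t),np.sin(t),0*t]);return np.r_[q.min(0),q.max(0)]
for x,y in((.5275,.115),(.5275,.111),(.5315,.115)):print(x,y,bb(x,y,.043,.048))
E
```

```text
0.5275 0.115 [192.43852452 240.97087283 243.96638711 275.57534887]
0.5275 0.111 [194.45022955 240.29467763 245.82917894 274.7402686 ]
0.5315 0.115 [191.60531915 239.86435475 242.96173554 274.21897186]
```

>>> carry_out --plan '[{"xyz":[0,-0.001,0.004],"rot":[0.001,-0.001,0],"grip":255},{"xyz":[0,-0.001,0.008],"rot":[0.001,-0.001,0],"grip":255},{"xyz":[0,-0.001,0.011],"rot":[0.001,-0.001,0],"grip":255},{"xyz":[0,-0.001,0.014],"rot":[0.001,-0.001,0],"grip":255},{"xyz":[0,-0.001,0.016],"rot":[0.001,-0.001,0],"grip":255},{"xyz":[0,-0.001,0.018],"rot":[0.001,-0.001,0],"grip":255},{"xyz":[0,-0.001,0.018],"rot":[0.001,-0.001,0],"grip":255}]'

```text
clock: 8.9
tool_pos: [0.5265, 0.1149, 0.0611]
eef_rot: [0.755, 0.656, -0.001, -0.0]
contact_force: [-0.0, 1.2, -0.8]
opening: 0.227
finger_force: 19.9
```

The plug went into the bowl without resistance, so I'll seat it.

>>> carry_out --plan '[{"xyz":[0,0,0.0005],"rot":[0,0,0],"grip":255},{"xyz":[0,0,0.001],"rot":[0,0,0],"grip":255},{"xyz":[0,0,0.0015],"rot":[0,0,0],"grip":255},{"xyz":[0,0,0.002],"rot":[0,0,0],"grip":255},{"xyz":[0,0,0.002],"rot":[0,0,0],"grip":255},{"xyz":[0,0,0.002],"rot":[0,0,0],"grip":255}]'

```text
clock: 9.4
tool_pos: [0.5268, 0.115, 0.0597]
eef_rot: [0.755, 0.656, -0.0, -0.0]
contact_force: [1.5, 0.1, -1.7]
opening: 0.226
finger_force: 19.9
```

>>> carry_out --plan '[{"xyz":[0,0,0.0005],"rot":[0,0,0],"grip":255},{"xyz":[0,0,0.001],"rot":[0,0,0],"grip":255},{"xyz":[0,0,0.0015],"rot":[0,0,0],"grip":255},{"xyz":[0,0,0.0015],"rot":[0,0,0],"grip":255},{"xyz":[0,0,0.0015],"rot":[0,0,0],"grip":255}]'

```text
clock: 9.82
tool_pos: [0.5268, 0.115, 0.0594]
eef_rot: [0.755, 0.656, 0.0, 0.0]
contact_force: [-2.3, -0.6, 11.4]
opening: 0.225
finger_force: 19.9
```

It is seated (11 N at the expected height). I'll relax, open and leave.

>>> carry_out --plan '[{"xyz":[0,0,-0.0012],"rot":[0,0,0],"grip":255},{"xyz":[0,0,-0.0012],"rot":[0,0,0],"grip":190},{"xyz":[0,0,-0.0012],"rot":[0,0,0],"grip":150},{"xyz":[0,0,-0.0012],"rot":[0,0,0],"grip":100},{"xyz":[0,0,-0.0012],"rot":[0,0,0],"grip":60},{"xyz":[0,0,-0.0012],"rot":[0,0,0],"grip":60},{"xyz":[0,0,-0.0012],"rot":[0,0,0],"grip":60},{"xyz":[0,0,-0.0012],"rot":[0,0,0],"grip":60}]'

```text
clock: 10.48
tool_pos: [0.5267, 0.115, 0.0592]
eef_rot: [0.755, 0.656, -0.0, -0.0]
contact_force: [-0.4, 0.2, 0.2]
opening: 0.686
finger_force: 0.0
```

>>> carry_out --plan '[{"xyz":[0,0,-0.015],"rot":[0,0,0],"grip":60},{"xyz":[0,0,-0.04],"rot":[0,0,0],"grip":60},{"xyz":[0,0,-0.08],"rot":[0,0,0],"grip":60},{"xyz":[-0.03,0,-0.11],"rot":[0,0,0],"grip":60},{"xyz":[-0.06,0,-0.13],"rot":[0,0,0],"grip":60},{"xyz":[-0.06,0,-0.13],"rot":[0,0,0],"grip":60},{"xyz":[-0.06,0,-0.13],"rot":[0,0,0],"grip":60},{"xyz":[-0.06,0,-0.13],"rot":[0,0,0],"grip":60}]'

```text
clock: 11.15
tool_pos: [0.5183, 0.0558, 0.1892]
eef_rot: [0.755, 0.655, -0.0, -0.0]
contact_force: [-0.1, 0.6, -0.7]
opening: 0.765
finger_force: 0.0
```

```bash
python3 - <<'E'
from h import *
import cv2
s=r.get_state();print(s["tool_pos"],s["opening"])
b=r.snapshot("wrist");im=cv2.cvtColor(b,cv2.COLOR_RGB2HSV)
sel=lambda im:((im[...,0]<14)&(im[...,1]>90)&(im[...,2]>60)).astype(np.uint8)
m=sel(im);m[260:]=0
k,l,st,c=cv2.connectedComponentsWithStats(m);i=1+st[1:,4].argmax();print("wrist bbox",st[i])
ct=np.vstack(cv2.findContours((l==i).astype(np.uint8),0,1)[0])[:,0];h=cv2.convexHull(ct)[:,0]
for z in(.052,):
    A=np.array([wr2w(*q,z,s)[:2] for q in h]);(x,y),rad=cv2.minEnclosingCircle(A.astype(np.float32));print("lid",x,y,rad)
    el=cv2.fitEllipse((A*1000).astype(np.float32));print(el)
im=cv2.cvtColor(r.snapshot("scene"),cv2.COLOR_RGB2HSV);m=sel(im);m[:,:150]=0;m[:,290:]=0;m[:225]=0;m[320:]=0
k,l,st,c=cv2.connectedComponentsWithStats(m);i=1+st[1:,4].argmax();print("scene bbox",st[i])
t=np.linspace(0,6.28,300)
q=np.vstack([w2pix("scene",np.array([.527,.114,z])+.05*np.c_[np.cos(t),np.sin(t),0*t]) for z in(.043,.052)]);print(q.min(0),q.max(0),w2pix("scene",[.527,.114,.076]))
E
```

```text
[0.51826158 0.05578306 0.18917399] 0.7652770139520908
wrist bbox [ 228   78  113  112 8700]
lid 0.5274255871772766 0.11410754173994064 0.04969261959195137
((527.4540405273438, 114.27619171142578), (98.18394470214844, 98.34233856201172), 49.89383316040039)
scene bbox [ 193  239   52   36 1250]
[191.40528313 236.77892541] [245.61963781 276.33698039] [[217.66388513 243.96552153]]
```

The lid measures as a level 99 mm circle centred on the bowl at the home height. Handing in.

```bash
python3 -c "
from plant import r
print(r.finish_job())"
```

```text
the job is handed in; nothing more can be done
None
```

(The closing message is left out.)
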